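# Start the hose crimper with its two-button console

### The arm

A 7-joint arm with a two-finger parallel gripper is mounted at the origin on the work surface. World frame = base frame: x ahead of the robot, y to its left, z up, the work surface at z = 0. Lengths are in m, angles in rad, forces in N, time in s.
With the tool pointing down it reaches from about 0.4 to 0.875 m from the base axis. Payload 6.5 kg.
Tool frame: the origin (TCP) lies at the very end of the fingers, on their centre line; the grasp point (between the pads) lies 19 mm behind it (env.pinch_z is the distance from the TCP to the grasp point, in m); z points along the fingers, x is the direction in which the jaws open and shut, and the axes are right-handed (so a half turn about z gives the same grasp; the last joint's range is limited). The gripper opens to 88 mm and grips with 3 to 60 N. Pads are 18 mm wide; open, the fingers measure 123 mm over their backs; the gripper's body (75 mm by 187 mm) begins 45 mm behind the grasp point.
Start: joints at [-1.203, 0.536, -0.004, 1.538, 0.003, 1.067, -0.071], TCP at [0.273, 0.59, 0.239] pointing down, gripper open.
Joint ranges: [-2.7, 2.7], [-0.37, 2.16], [-1.27, 1.26], [0.24, 2.4], [-1.31, 4.45], [0.19, 1.91], [-2.76, 2.76]. Speed limits (rad/s): [2.39, 2.39, 3.14, 3.14, 3.14, 3.14, 3.14].

### API

Orientations are given as [roll, pitch, yaw] about the fixed x, y, z axes, in that order (R = Rz(yaw) Ry(pitch) Rx(roll)).
In Python, from workcell import env, capture, calibration, regions_of, place_of gives the robot as it stands.
- The arm moves only by the tool send_rows, never from a script. Its argument "motion" is a list that holds one entry, the list of rows, each a list of 5 numbers: the finger opening in m, from 0 to 0.0881, then the shift along the world's x, y, z in m, then the turn about the world's z in rad. In form: [[[gripper, x, y, z, spin], ...]]. A call has 1 to 12 rows; each row shifts and turns the commanded pose from where the row before left it; what a row does not reach is not made up. A row lasts 1/8 s, in which the tool goes at most 62.5 mm and 10.7 degrees, less where a joint would pass 70% of its speed; a pose out of reach is approached as far as the arm can. A call is refused whole if a number of a shift passes 0.0625 or a number of a turn 0.188, either way. A call with a gripper value outside its range is refused whole. The fingers move at their own pace and stop on an object; "squeeze" is the grip in N (left out, the last holds). Time passes only in rows, so rows that do not move let the fingers close. It gives the time, the measured TCP pose, the force and the opening at its end, in the units of the state.
- env.state(): the state, without advancing time (a new reading comes with each control period).
- capture(name): name is "scene" or "top" or "wrist"; returns the picture (384x512x3 uint8, red, green, blue); there is no depth.
- calibration(name): a dict with "fx", "fy", "cx", "cy" (pixels), "distortion" ([k1, k2, p1, p2, k3] as OpenCV has them; the pictures are not rectified), "extrinsics" (4x4, takes a point from camera to world coordinates). Camera axes: x right, y up, looking along -z (the intrinsics and any distortion apply to the point x, -y, -z); pixel columns grow to the right and rows downward; lengths in m; the calibration is good to about 2 mm. A picture is of the moment at which its call begins: read the wrist's pose just before it. calibration takes no time and is no camera call; for the wrist camera it gives the pose at the moment of the call.
- env.finish_job(): hands the job in, once; it reports no verdict.
Trained networks look in the newest picture that a camera, given by its name, has taken for a name from the list of things; names that differ only in an ending like _2 or _b are one class to them, and where a whole thing is asked for, a point or a joint stands for the part that bears it (a point fixed in the world has none). Each returns a list of dicts, best first, with "p" (0 to 1); they miss things now and then, are a little off and sometimes report something else, mostly with a low value. They report only what shows in the picture. A call takes as long as a camera call.
- regions_of(thing, camera): "pixels" (384x512 bool, what is visible of it) and "point" ([row, column] in pixels, amid what is visible of it).
- place_of(thing, camera): "point" ([row, column] in pixels: a listed point, or the origin of a listed thing).
The state is a dict: "time": time; "joint_pos": joint angles; "dq": joint speeds; "joint_efforts": joint torques, N m; "eef_pos": TCP position; "orientation": TCP orientation; "contact_force": force on the tool from outside, world axes, zero at the start; "ft_torque": the same for the moment, N m; "width": finger opening in m.
Only numpy, scipy, OpenCV 4.12 (cv2) and the standard library are available. Lean on these libraries where they do the work, as an engineer would, in place of code of your own. Each camera call takes 0.05 s, during which the arm holds its last target. There are 200 camera calls.

### The job

Push the crimper's sliding guard hood fully shut over the dies, without gripping it. Then press both round start buttons on the console fully down together, one fingertip on each, hold them down for two seconds, and let them come up again. Do not touch the mushroom-headed stop button, and leave the loose adapters, tools and boxes standing where they are.

Things in the scene. Friction and masses are not known exactly. Their poses are not given: they have to be found in the camera images.
- crimper: bench hose crimper: fixed grey block, 220 (its x) x 260 (its y) x 140 mm high; origin at the centre of its underside. It stands left or right of the console, turned up to 20 degrees. On its flat top: a ring of steel dies centred at (0, -55) mm, two guide rails 4 mm high at x = +-61 mm, an end stop 16 mm high at y = -121 mm
- guard (a joint): opening of the guard hood, in m: 0 fully shut over the dies, up to 0.1 open; it slides along the crimper's +y as it opens, rubs with about 2.5 N and stays where it is left; hard stop at 0
- guard_face (a point): centre of the hood's upright side face that looks along the crimper's +y: 110 mm wide, 40 mm tall, this point 161 mm above the table. The hood is a square sheet-aluminium cover, 110 x 110 x 40 mm, slotted on top, too wide to grip; pushing this face along the crimper's -y shuts it
- console: start console: fixed grey box, aluminium top plate, 170 (its x) x 200 (its y) x 70 mm high; origin at the centre of its underside, turned up to 23 degrees. Far half, x = +35 mm: the two start buttons with an upright barrier between them (10 mm thick, 50 mm long, 6 mm above the button tops). Near half: stop button at (-45, +55) mm, inert selector knob at (-45, -55) mm, a loose adapter between them
- start_left_top (a point): centre of the top of the left start button (console x = +35, y = +34 mm): a black round flat button, 28 mm across, in a steel collar 44 mm across and 12 mm high; its top is 90 mm above the table when up, and moves with it
- start_right_top (a point): centre of the top of the right start button, the same, 68 mm from the left one (console x = +35, y = -34 mm)
- start_left (a joint): how far the left start button is pressed, in m: 0 up, 0.008 fully down; springs back up. Takes 1.5 N to start and 5 N fully down (3 to 10 N for the two together)
- start_right (a joint): the same for the right start button
- stop_top (a point): centre of the top of the stop button: a mushroom head 40 mm across, 31 mm above the console's plate (101 mm above the table); not to be pressed
- stop (a joint): how far the stop button is pressed, in m: 0 up, 0.006 down
- adapter_a: bystander, loose: turned steel hose adapter standing upright, 50 mm tall, at most 29 mm across, on the console's near half, between stop button and selector; origin at the centre of its underside. Leave it alone
- adapter_b: bystander, loose: turned steel hose adapter standing upright, 44 mm tall, at most 26 mm across, on the crimper's top, near its far corner on the shut side, beside the guard's track; origin at the centre of its underside. Leave it alone
- adapter_c: bystander, loose: turned steel hose adapter standing upright, 60 mm tall, at most 35 mm across, on the table between the two machines, near the robot; origin at the centre of its underside. Leave it alone
- ferrule: bystander, loose: brass tube 38 mm across, 45 mm tall, standing on the table between the two machines, farther out; origin at the centre of its underside. Leave it alone
- wrench: bystander, loose: steel open-ended wrench lying flat at the far side; origin on its underside. Leave it alone
- jar: bystander, loose: white jar 64 mm across, 80 mm tall, at the far side; origin at the centre of its underside. Leave it alone
- carton: bystander, loose: cardboard box 80 x 120 x 70 mm high, at the far side; origin at the centre of its underside. Leave it alone

How it is judged:
On the way, in this order (a step that is already met when the one before it is completed fails the run):
1. the guard hood is fully shut (within 4 mm) (value of joint guard below 0.004 m), for 0.2 s.
2. both start buttons are held down together (each at least 5 of its 8 mm, a finger pressing each) for 1.5 s without a break (value of joint each of start_left, start_right above 0.005 m and contact force between the fingers and start_left above 0.5 N and contact force between the fingers and start_right above 0.5 N and value of joint guard below 0.005 m), for 1.5 s.
At the end, for the whole second after the job is handed in: after the guard was shut and both start buttons were held down together for at least 1.5 s: the guard is still shut (within 5 mm), both start buttons are up again (within 1.5 mm), the stop button is up, and everything is at rest (value of joint guard below 0.005 m and value of joint each of start_left, start_right, stop below 0.0015 m and linear speed of each of adapter_a, adapter_b, adapter_c, ferrule, wrench, jar, carton below 0.02 m/s); the robot touches nothing.
It fails at once if one start button is pressed alone (one more than 5 mm down while the other is less than 2 mm down) ((value of joint start_left above 0.005 m and value of joint start_right below 0.002 m) or (value of joint start_right above 0.005 m and value of joint start_left below 0.002 m)).
It fails at once if a start button is pressed (over 4 mm) while the guard is open (over 6 mm) (value of joint guard above 0.006 m and value of joint any of start_left, start_right above 0.004 m).
It fails at once if the stop button is touched (value of joint stop above 0.002 m or contact force between any of the arm, the fingers and stop above 1 N).
It fails at once if a loose bystander is moved more than 20 mm or lifted (distance of any of adapter_a, adapter_b, adapter_c, ferrule, wrench, jar, carton from where it was at the start of the episode above 0.02 m).
It fails at once if a loose bystander on the machines or between them is tipped over (angle between any of adapter_a, adapter_b, adapter_c, ferrule's own z axis and vertical above 0.4 rad).
It also fails if it takes over 53 s, if anything falls off the work surface, if the arm or the gripper's body presses on something with over 40 N, if the wrist force passes 120 N, or if a joint passes its speed limit or range.

## Working session

There is one attempt and no reset: what is moved stays moved. The work goes in short steps, Python scripts to look and compute and a tool call to move; the robot and the scene stay as the last step left them, time stands still between calls to the robot, and variables do not carry over. Pictures are saved under pics/ and viewed, about 8 in all and at most 12, crops included, and the job is handed in when it is done.

Besides the shell and the picture viewer there is one more tool, called after "Request:" as a command line: name --argument value ..., lists and objects as JSON in quotes. send_rows: Moves the arm, as the interface text tells. Its arguments: {"type":"object","properties":{"motion":{"type":"array","items":{"type":"array","items":{"type":"array","items":{"type":"number"}}}},"squeeze":{"type":"number"}},"required":["motion"]}

```bash
mkdir -p pics; cat > h.py <<'E'
import numpy as np, cv2
from workcell import env, capture, calibration, regions_of, place_of
def ray(px,cam):
    c=calibration(cam); K=np.array([[c['fx'],0,c['cx']],[0,c['fy'],c['cy']],[0,0,1.]])
    u=cv2.undistortPoints(np.array([[[px[1],px[0]]]],float),K,np.array(c['distortion'],float))[0,0]
    E=np.array(c['extrinsics']); d=E[:3,:3]@np.array([u[0],-u[1],-1.]); return E[:3,3],d
def at_z(px,cam,z):
    o,d=ray(px,cam); return o+d*(z-o[2])/d[2]
def proj(p,cam):
    c=calibration(cam); K=np.array([[c['fx'],0,c['cx']],[0,c['fy'],c['cy']],[0,0,1.]])
    E=np.linalg.inv(np.array(c['extrinsics'])); q=E[:3,:3]@np.array(p)+E[:3,3]
    return cv2.projectPoints(np.array([[q[0],-q[1],-q[2]]]),np.zeros(3),np.zeros(3),K,np.array(c['distortion'],float))[0][0,0][::-1]
E
python3 - <<'E'
from h import *
Z={'guard_face':.161,'start_left_top':.09,'start_right_top':.09,'stop_top':.101,'crimper':0,'console':0,'adapter_a':.07,'adapter_b':.14,'adapter_c':0,'ferrule':0,'jar':0,'carton':0,'wrench':0}
ims=[]
for cam in ('scene','top'):
    im=capture(cam); cv2.imwrite(f'pics/{cam}0.png',im[...,::-1])
    E=np.array(calibration(cam)['extrinsics']); print(cam,E[:3,3].round(3))
    for t,z in Z.items():
        for r in place_of(t,cam)[:3 if 'adapter' in t else 1]: print(t,round(r['p'],2),np.round(r['point'],1),at_z(r['point'],cam,z).round(4))
s=env.state(); print(s)
E
```

```text
scene [1.063 0.732 0.658]
guard_face 0.86 [139.7 256.2] [ 0.503  -0.1585  0.161 ]
start_left_top 0.48 [268.6 347.8] [0.5775 0.286  0.09  ]
start_right_top 0.45 [246.7 327. ] [0.5687 0.2145 0.09  ]
stop_top 0.76 [260.6 391. ] [0.5022 0.3213 0.101 ]
crimper 0.97 [179.9 245.8] [ 0.4928 -0.2315  0.    ]
console 0.83 [285.9 347.6] [0.5372 0.2553 0.    ]
adapter_a 0.78 [253.1 373.1] [0.4846 0.2624 0.07  ]
adapter_a 0.7 [219.2 290.8] [0.5574 0.0764 0.07  ]
adapter_a 0.45 [140.8 210.2] [ 0.5242 -0.3899  0.07  ]
adapter_b 0.78 [253.1 373.1] [0.5535 0.3184 0.14  ]
adapter_b 0.7 [219.2 290.8] [0.6176 0.1545 0.14  ]
adapter_b 0.45 [140.8 210.2] [ 0.5884 -0.2563  0.14  ]
adapter_c 0.78 [253.1 373.1] [0.4158 0.2065 0.    ]
adapter_c 0.7 [219.2 290.8] [ 0.4972 -0.0017  0.    ]
adapter_c 0.45 [140.8 210.2] [ 0.46   -0.5236  0.    ]
ferrule 0.68 [230.9 260.9] [ 5.883e-01 -5.000e-04  0.000e+00]
jar 0.72 [265.1 206.2] [0.7583 0.0409 0.    ]
carton 0.75 [223.8 167.9] [ 0.7704 -0.1486  0.    ]
wrench 0.89 [309.4 246.1] [0.7503 0.1988 0.    ]
top [ 0.505 -0.003  1.066]
guard_face 0.64 [251.8 338.9] [ 0.48
[... 978 characters left out ...]
.4, 'joint_pos': array([-1.20315785,  0.53640058, -0.00439763,  1.53788791,  0.00259459,
        1.06733338, -0.07121157]), 'dq': array([ 1.28299522e-03,  4.63321348e-04, -1.51631464e-03,  5.02601474e-04,
       -4.57363110e-04, -5.08405411e-04, -3.93067775e-05]), 'joint_efforts': array([ 4.27268142e-04, -5.70899069e+01,  9.90438871e-01, -2.51911980e+01,
       -5.61728363e-02,  1.10433373e-02,  7.35384361e-06]), 'eef_pos': array([0.27322663, 0.58977243, 0.23872026]), 'orientation': array([3.14156581e+00, 2.17291642e-05, 1.13697814e+00]), 'contact_force': array([ 0.567212  , -0.32684358, -0.77472147]), 'ft_torque': array([-0.04285711,  0.00779023,  0.03494881]), 'width': 0.08842250827636021}
```

View pics/scene0.png

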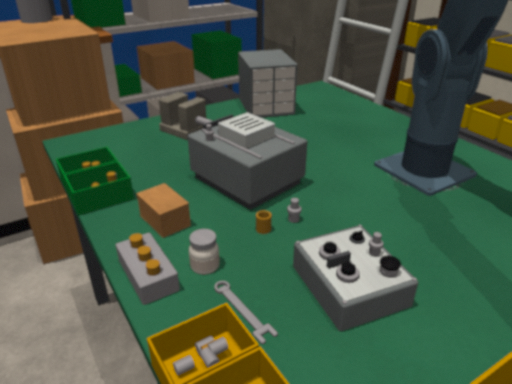

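View pics/top0.png

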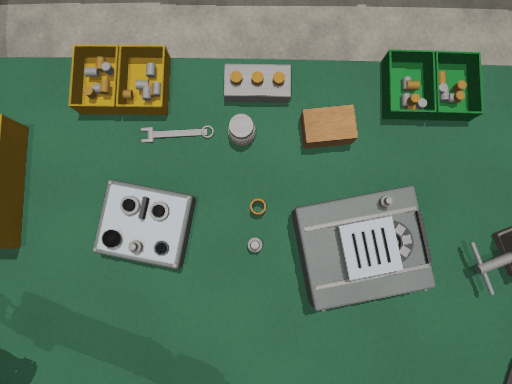

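The scene view shows the crimper on the right with the hood open toward +y, at about (row 130, col 245). The console is at front right. In the top view the start buttons are at about (205,129) and (211,159), the stop at (240,111), the hood at (247,370), and the dies and end stop to its right. Next I'll refine the poses from the plate and hood outlines.

```bash
python3 - <<'E'
from h import *
im=capture('top'); hsv=cv2.cvtColor(im,cv2.COLOR_RGB2HSV)
def rect(m,z):
    m=m.astype(np.uint8); m=cv2.morphologyEx(m,cv2.MORPH_CLOSE,np.ones((5,5)))
    c=max(cv2.findContours(m,cv2.RETR_EXTERNAL,cv2.CHAIN_APPROX_NONE)[0],key=cv2.contourArea)[:,0]
    P=np.array([at_z((r,q),'top',z)[:2]*1000 for q,r in c],np.float32)
    (x,y),(a,b),t=cv2.minAreaRect(P); print('rect',round(x,1),round(y,1),round(a,1),round(b,1),round(t,2))
white=(hsv[...,2]>165)&(hsv[...,1]<60)
w=white.copy(); w[:, 230:]=0; w[:170]=0; rect(w,.07)
w=white.copy(); w[:, :320]=0; w[:190]=0; w[:,410:]=0; rect(w,.181)
for t,z in (('console',.07),('guard',.181),('crimper',.14)):
    r=regions_of(t,'top'); print(t,r[0]['p']); rect(r[0]['pixels'],z)
v=np.zeros((600,800,3),np.uint8)
v[:,:400]=cv2.resize(im[170:275,85:205],(400,350),interpolation=cv2.INTER_CUBIC)[:350] .repeat(1,0) if 0 else 0
a=cv2.resize(im[170:280,85:205],None,fx=4,fy=4,interpolation=cv2.INTER_CUBIC)
b=cv2.resize(im[180:315,285:440],None,fx=2.05,fy=2.05,interpolation=cv2.INTER_CUBIC)
v[:a.shape[0],:a.shape[1]]=a; v[:b.shape[0],480:480+b.shape[1]]=b[:,:320]
cv2.imwrite('pics/top1.png',v[:450,:,::-1])
E
```

```text
rect 534.0 252.8 184.0 157.7 79.98
rect 493.8 -232.2 123.0 184.2 11.3
console 0.56
rect 533.3 248.0 208.5 167.9 79.51
guard 0.58
rect 490.8 -228.6 109.1 117.6 12.69
crimper 0.79
rect 490.0 -228.2 220.9 270.8 11.73
```

View pics/top1.png

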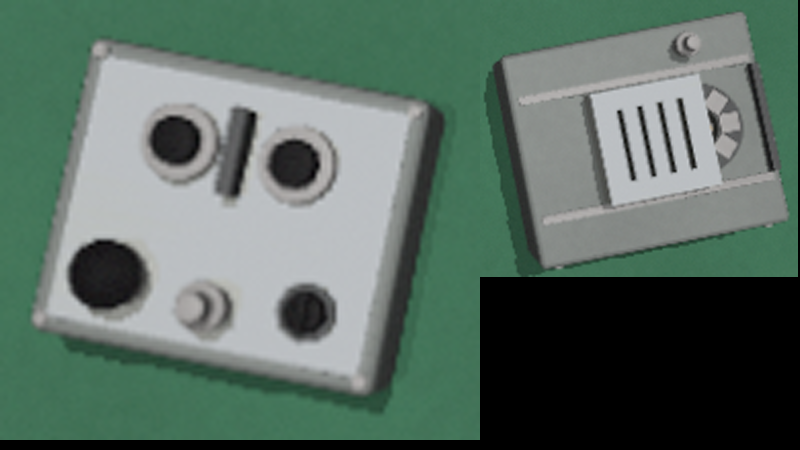

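Console: yaw ≈ -10°, button midpoint ≈ (0.568, 0.246). Crimper: yaw ≈ 11.7°, centre ≈ (0.490, -0.228), guard about 56 mm open. I'll move to the open side of the hood.

Request:
send_rows --motion '[[[0.05,0.03,-0.05,0,-0.078],[0.05,0.03,-0.05,0,-0.078],[0.05,0.03,-0.05,0,-0.078],[0.05,0.03,-0.05,0,-0.078],[0.05,0.03,-0.05,0,-0.078],[0.05,0.03,-0.05,0,-0.078],[0.05,0.03,-0.05,0,-0.078],[0.05,0.03,-0.05,0,-0.078],[0.05,0,-0.05,0,-0.078],[0.05,0,-0.05,0,-0.078],[0.05,0,-0.05,0,-0.078],[0.05,0,-0.05,0,-0.074]]]'

```text
time: 3.1
eef_pos: [0.5132, -0.0117, 0.239]
orientation: [-3.142, -0.001, 0.203]
contact_force: [1.3, 0.5, 0.1]
width: 0.0501
```

Request:
send_rows --motion '[[[0.05,-0.01,-0.03,0,0],[0.05,-0.012,-0.03,0,0],[0.05,-0.012,-0.03,0,0],[0.05,-0.01,-0.025,0,0],[0.05,0,0,0,0],[0.05,0,0,0,0],[0.05,0,0,0,0]]]'

```text
time: 3.98
eef_pos: [0.4697, -0.124, 0.2387]
orientation: [-3.141, -0.0, 0.207]
contact_force: [0.6, -0.3, 0.3]
width: 0.0501
```

Request:
send_rows --motion '[[[0.05,0,0,-0.03,0],[0.05,0,0,-0.03,0],[0.05,0,0,-0.02,0],[0.05,0,0,0,0],[0.05,0,0,0,0]]]'

```text
time: 4.6
eef_pos: [0.4699, -0.125, 0.1594]
orientation: [3.141, -0.001, 0.206]
contact_force: [-0.8, -0.6, 0.5]
width: 0.0502
```

```bash
python3 - <<'E'
from h import *
im=capture('scene'); w=capture('wrist'); t=capture('top')
v=np.hstack([cv2.resize(im[80:220,160:340],(400,311)),cv2.resize(t[170:320,270:463],(400,311))])
cv2.imwrite('pics/s2.png',v[...,::-1])
for c in('scene','wrist','top'):
  for r in place_of('guard_face',c)[:1]: print(c,r['p'],at_z(r['point'],c,.161))
E
```

```text
scene 0.88 [ 0.49945924 -0.15918665  0.161     ]
wrist 0.94 [ 0.47959096 -0.17823584  0.161     ]
```

View pics/s2.png

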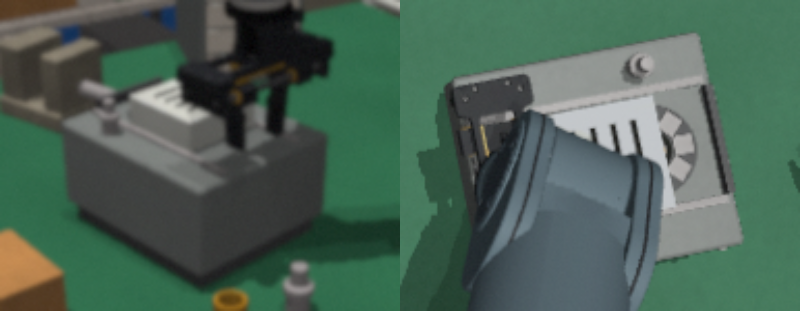

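Both fingers stand over the crimper's top on the open side of the hood and clear of its face. I'll push along the crimper's -y.

Request:
send_rows --motion '[[[0.05,0.002,-0.0098,0,0],[0.05,0.002,-0.0098,0,0],[0.05,0.002,-0.0098,0,0],[0.05,0.002,-0.0098,0,0],[0.05,0.002,-0.0098,0,0],[0.05,0.002,-0.0098,0,0],[0.05,0.002,-0.0098,0,0],[0.05,0.002,-0.0098,0,0]]]'

```text
time: 5.9
eef_pos: [0.4853, -0.204, 0.1587]
orientation: [-3.141, 0.0, 0.205]
contact_force: [-0.8, 2.6, 0.9]
width: 0.0503
```

Request:
send_rows --motion '[[[0.05,0.001,-0.0049,0,0],[0.05,0.001,-0.0049,0,0]]]'

```text
time: 6.15
eef_pos: [0.4872, -0.2136, 0.1587]
orientation: [-3.141, 0.0, 0.205]
contact_force: [-1.6, 3.0, 1.3]
width: 0.0497
```

Request:
send_rows --motion '[[[0.05,0.001,-0.003,0,0],[0.05,0,0,0,0]]]'

```text
time: 6.4
eef_pos: [0.4881, -0.217, 0.1587]
orientation: [3.141, 0.0, 0.205]
contact_force: [0.6, 0.0, -0.2]
width: 0.0501
```

Request:
send_rows --motion '[[[0.05,0,-0.003,0,0],[0.05,0,0,0,0]]]'

```text
time: 6.65
eef_pos: [0.4886, -0.2195, 0.1588]
orientation: [3.141, -0.001, 0.205]
contact_force: [0.7, 0.8, -0.1]
width: 0.0504
```

Request:
send_rows --motion '[[[0.05,0.0005,-0.0025,0,0],[0.05,0.0005,-0.0025,0,0]]]'

```text
time: 6.9
eef_pos: [0.4891, -0.2222, 0.1587]
orientation: [-3.138, 0.001, 0.206]
contact_force: [-2.7, 12.3, 8.6]
width: 0.0495
```

Request:
send_rows --motion '[[[0.05,0.0005,-0.002,0,0],[0.05,0,0,0,0]]]'

```text
time: 7.15
eef_pos: [0.4891, -0.2222, 0.1587]
orientation: [-3.134, 0.002, 0.207]
contact_force: [-3.2, 14.6, 10.6]
width: 0.0501
```

Request:
send_rows --motion '[[[0.05,0.0005,-0.002,0,0],[0.05,0,0,0,0]]]'

```text
time: 7.4
eef_pos: [0.4891, -0.2222, 0.1586]
orientation: [-3.131, 0.003, 0.208]
contact_force: [-5.4, 19.9, 16.0]
width: 0.0503
```

The TCP stopped at y = -0.2222 while the force rose to 20 N, so the hood is against its hard stop. I'll back off, lift and look.

Request:
send_rows --motion '[[[0.05,-0.002,0.01,0,0],[0.05,-0.005,0.025,0,0],[0.05,-0.002,0.01,0.03,0],[0.05,0,0,0.04,0],[0.05,0,0.02,0.03,0],[0.05,0.01,0.04,0,0.1],[0.05,0.01,0.05,0,0.1],[0.05,0.01,0.05,0,0.1],[0.05,0.01,0.05,0,0.1],[0.05,0.01,0.05,0,0.1],[0.05,0.01,0.05,0,0.1],[0.05,0.01,0.03,0,0.1]]]'

```text
time: 8.9
eef_pos: [0.5517, 0.1588, 0.2587]
orientation: [3.141, -0.001, 0.91]
contact_force: [0.4, -0.5, -0.3]
width: 0.0502
```

```bash
python3 - <<'E'
from h import *
s=env.state(); print(s['time'],s['eef_pos'],s['orientation'])
capture('wrist'); im=capture('scene'); t=capture('top')
v=np.hstack([cv2.resize(im[80:320,150:450],(400,320)),cv2.resize(t[170:320,270:457],(400,320))])
cv2.imwrite('pics/s3.png',v[...,::-1])
for n,z in(('start_left_top',.09),('start_right_top',.09),('stop_top',.101),('guard_face',.161)):
 for c in('wrist','top','scene'):
  for r in place_of(n,c)[:1]: print(n,c,round(r['p'],2),at_z(r['point'],c,z).round(4))
E
```

```text
8.9 [0.55171381 0.15877916 0.25866236] [ 3.14061589e+00 -6.65640831e-04  9.10332963e-01]
start_left_top wrist 0.94 [0.5776 0.2792 0.09  ]
start_left_top scene 0.59 [0.575  0.2842 0.09  ]
start_right_top wrist 0.92 [0.562  0.2098 0.09  ]
start_right_top scene 0.58 [ 0.5671 -0.0892  0.09  ]
stop_top wrist 0.61 [0.5014 0.3134 0.101 ]
stop_top top 0.68 [ 0.4902 -0.2144  0.101 ]
stop_top scene 0.48 [0.4923 0.3089 0.101 ]
guard_face top 0.65 [ 0.4926 -0.2268  0.161 ]
guard_face scene 0.94 [ 0.5017 -0.2148  0.161 ]
```

View pics/s3.png

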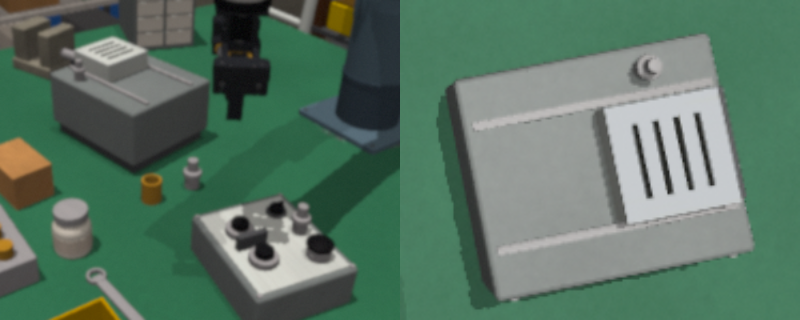

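The hood covers the dies right up to the end stop, and the bystanders are standing. Moving above the buttons, then a finer wrist measurement.

Request:
send_rows --motion '[[[0.05,0.003,0.017,-0.01,0.1],[0.05,0.003,0.02,-0.02,0.1],[0.05,0.003,0.02,-0.02,0.1],[0.05,0.004,0.02,-0.02,0.1],[0.05,0.004,0.01,-0.01,0.077],[0.05,0,0,0,0],[0.05,0,0,0,0],[0.05,0,0,0,0]]]'

```text
time: 10.65
eef_pos: [0.5686, 0.243, 0.1794]
orientation: [3.141, -0.0, 1.38]
contact_force: [-0.6, -0.2, -0.0]
width: 0.0502
```

```bash
python3 - <<'E'
from h import *
s=env.state(); print(s['time'],s['eef_pos'],s['orientation'],s['width'])
im=capture('wrist'); v=im.copy()
for n,z in(('start_left_top',.09),('start_right_top',.09)):
  for r in place_of(n,'wrist')[:1]: print(n,round(r['p'],2),r['point'],at_z(r['point'],'wrist',z).round(4)); cv2.circle(v,(int(r['point'][1]),int(r['point'][0])),3,(255,0,0),-1)
e=s['eef_pos']; y=s['orientation'][2]
for k in(-.034,.034):
  q=proj([e[0]+k*np.cos(y),e[1]+k*np.sin(y),.09],'wrist'); cv2.drawMarker(v,(int(q[1]),int(q[0])),(0,255,0))
cv2.imwrite('pics/w4.png',v[...,::-1])
E
```

```text
10.65 [0.5685787  0.24299473 0.17944814] [ 3.14059905e+00 -2.93763815e-04  1.38030549e+00] 0.05024185142992792
start_left_top 0.87 [198.8, 299.4] [0.5764 0.2811 0.09  ]
start_right_top 0.88 [200.5, 218.4] [0.5649 0.2141 0.09  ]
```

View pics/w4.png

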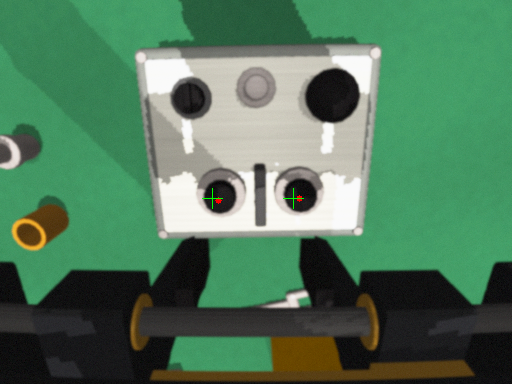

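```bash
python3 - <<'E'
from h import *
im=capture('wrist'); g=cv2.cvtColor(im,cv2.COLOR_RGB2GRAY)
P=[]
for c0 in(219,299):
  m=np.zeros_like(g); m[172:222,c0-22:c0+22]=(g[172:222,c0-22:c0+22]<60)
  n,l,st,ce=cv2.connectedComponentsWithStats(m); i=1+np.argmax(st[1:,4]); print(st[i],ce[i].round(1))
  p=at_z(ce[i][::-1],'wrist',.09); print(p.round(4)); P.append(p)
d=P[1]-P[0]; print((P[0]+P[1])/2,np.arctan2(d[1],d[0]),np.linalg.norm(d))
E
```

```text
[204 180  31  33 800] [219.  196.3]
[0.5612 0.2156 0.09  ]
[284 179  32  33 806] [299.7 194.9]
[0.5728 0.282  0.09  ]
[0.56700365 0.24881446 0.09      ] 1.398545993436033 0.06738083313530603
```

Request:
send_rows --motion '[[[0.05,-0.001,0.005,-0.02,0.015],[0.05,0,0,-0.03,0],[0.05,0,0,-0.025,0],[0.05,0,0,-0.007,0],[0.05,0,0,0,0],[0.05,0,0,0,0]]]'

```text
time: 11.6
eef_pos: [0.5679, 0.2489, 0.0975]
orientation: [3.14, -0.001, 1.397]
contact_force: [0.5, 0.1, -0.5]
width: 0.0498
```

```bash
python3 - <<'E'
from h import *
s=env.state(); print(s['eef_pos'],s['orientation'])
a=capture('wrist'); b=capture('scene')
v=np.hstack([cv2.resize(a[150:300,140:380],(480,300)),cv2.resize(b[210:310,290:396],(318,300),interpolation=cv2.INTER_CUBIC)])
cv2.imwrite('pics/w5.png',v[...,::-1])
E
```

```text
[0.56790813 0.24894892 0.09753942] [ 3.14013332e+00 -1.02950941e-03  1.39709430e+00]
```

View pics/w5.png

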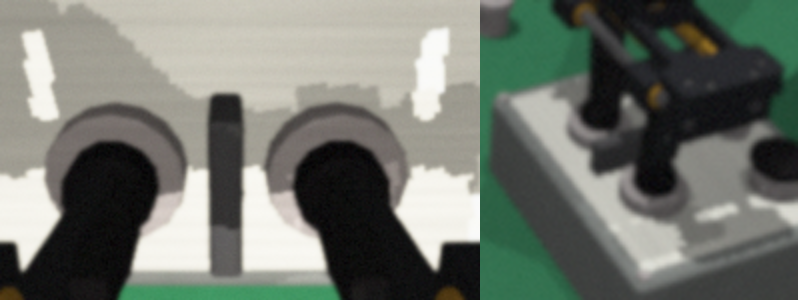

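Both fingertips sit over their buttons, with the barrier centred between them. Pressing in steps.

Request:
send_rows --motion '[[[0.05,0,0,-0.004,0],[0.05,0,0,-0.004,0],[0.05,0,0,-0.003,0],[0.05,0,0,-0.002,0],[0.05,0,0,0,0]]]'

```text
time: 12.32
eef_pos: [0.5681, 0.249, 0.0864]
orientation: [3.14, -0.001, 1.397]
contact_force: [-6.0, -2.5, 22.6]
width: 0.0501
```

Request:
send_rows --motion '[[[0.05,0,0,-0.002,0],[0.05,0,0,-0.001,0],[0.05,0,0,0,0]]]'

```text
time: 12.7
eef_pos: [0.5682, 0.249, 0.0861]
orientation: [3.14, -0.001, 1.397]
contact_force: [-13.7, -6.4, 46.1]
width: 0.0495
```

```bash
python3 - <<'E'
from h import *
s=env.state(); print({k:np.round(s[k],4) for k in s})
a=capture('wrist'); b=capture('scene')
print({k:np.round(env.state()[k],3) for k in('contact_force','ft_torque')})
v=np.hstack([cv2.resize(a[120:320,110:400],(464,320)),cv2.resize(b[210:310,290:395],(336,320),interpolation=cv2.INTER_CUBIC)])
cv2.imwrite('pics/w6.png',v[...,::-1])
E
```

```text
{'time': np.float64(12.7), 'joint_pos': array([-0.5186,  0.6763,  0.0466,  1.7226, -0.0436,  0.7417,  0.9466]), 'dq': array([ 0.0005,  0.0001,  0.0013,  0.0015, -0.0011, -0.0022, -0.0007]), 'joint_efforts': array([ 4.18000e-02, -3.41913e+01,  1.53270e+00, -1.57467e+01,
        5.44000e-02, -5.02680e+00, -2.66000e-02]), 'eef_pos': array([0.5682, 0.249 , 0.0861]), 'orientation': array([ 3.1402e+00, -1.4000e-03,  1.3967e+00]), 'contact_force': array([-13.743 ,  -6.4496,  46.0559]), 'ft_torque': array([-1.4177,  3.1242,  0.0307]), 'width': np.float64(0.0495)}
{'contact_force': array([-14.783,  -6.205,  45.518]), 'ft_torque': array([-1.378,  3.043, -0.036])}
```

View pics/w6.png

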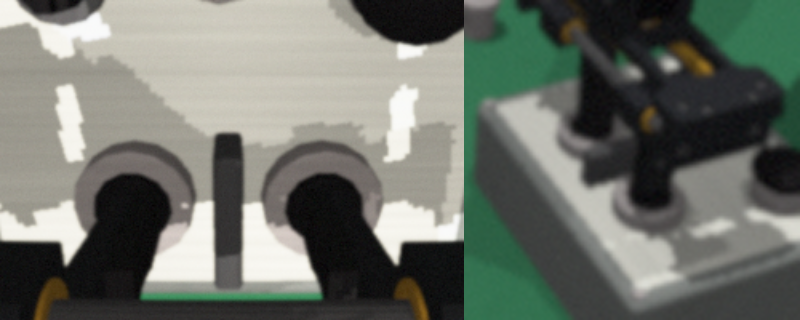

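Contact is hard at z = 0.086, where I expected 0.082. I'll rise in small steps and read the force, to tell whether the buttons have bottomed or something else blocks.

Request:
send_rows --motion '[[[0.05,0,0,0.004,0],[0.05,0,0,0,0]]]'

```text
time: 13.05
eef_pos: [0.568, 0.249, 0.0864]
orientation: [3.14, -0.001, 1.397]
contact_force: [-1.9, -1.2, 14.2]
width: 0.05
```

Request:
send_rows --motion '[[[0.05,0,0,0.002,0],[0.05,0,0,0,0]]]'

```text
time: 13.3
eef_pos: [0.568, 0.249, 0.0879]
orientation: [3.14, -0.001, 1.397]
contact_force: [-1.7, -0.9, 8.9]
width: 0.0501
```

Request:
send_rows --motion '[[[0.05,0,0,0.001,0],[0.05,0,0,0,0]]]'

```text
time: 13.55
eef_pos: [0.568, 0.2489, 0.0888]
orientation: [3.14, -0.001, 1.397]
contact_force: [-1.3, 0.0, 8.0]
width: 0.0501
```

Request:
send_rows --motion '[[[0.05,0,0,0.001,0],[0.05,0,0,0,0]]]'

```text
time: 13.8
eef_pos: [0.568, 0.249, 0.0897]
orientation: [3.14, -0.001, 1.397]
contact_force: [-0.8, -0.5, 7.6]
width: 0.0499
```

Request:
send_rows --motion '[[[0.05,0,0,0.001,0],[0.05,0,0,0,0]]]'

```text
time: 14.05
eef_pos: [0.568, 0.2489, 0.0905]
orientation: [3.14, -0.001, 1.397]
contact_force: [0.0, -0.4, 5.9]
width: 0.0499
```

Request:
send_rows --motion '[[[0.05,0,0,0.001,0],[0.05,0,0,0,0]]]'

```text
time: 14.3
eef_pos: [0.568, 0.2489, 0.0915]
orientation: [3.14, -0.001, 1.397]
contact_force: [-0.1, -0.2, 5.8]
width: 0.0498
```

Request:
send_rows --motion '[[[0.05,0,0,0.001,0],[0.05,0,0,0,0]]]'

```text
time: 14.55
eef_pos: [0.568, 0.2489, 0.0923]
orientation: [3.14, -0.001, 1.397]
contact_force: [1.0, 0.4, 4.4]
width: 0.05
```

Request:
send_rows --motion '[[[0.05,0,0,0.0015,0],[0.05,0,0,0,0]]]'

```text
time: 14.8
eef_pos: [0.5677, 0.2488, 0.0935]
orientation: [3.141, -0.001, 1.397]
contact_force: [3.1, 0.5, 3.1]
width: 0.05
```

Request:
send_rows --motion '[[[0.05,0,0,0.0015,0],[0.05,0,0,0,0]]]'

```text
time: 15.05
eef_pos: [0.5666, 0.2483, 0.0944]
orientation: [-3.14, 0.001, 1.397]
contact_force: [0.4, 0.8, 2.3]
width: 0.0503
```

The force falls smoothly from 10 N to 3 N between z = 0.0865 and 0.094. That is the full 8 mm travel of both springs, so the buttons do bottom at 0.086 (a height offset of about 4 mm). Pressing again and holding over two seconds.

Request:
send_rows --motion '[[[0.05,0,0,-0.004,0],[0.05,0,0,-0.004,0],[0.05,0,0,-0.002,0],[0.05,0,0,0,0],[0.05,0,0,0,0],[0.05,0,0,0,0],[0.05,0,0,0,0],[0.05,0,0,0,0],[0.05,0,0,0,0],[0.05,0,0,0,0],[0.05,0,0,0,0],[0.05,0,0,0,0]]]'

```text
time: 16.55
eef_pos: [0.5667, 0.2484, 0.0864]
orientation: [-3.141, 0.0, 1.397]
contact_force: [-6.6, -2.5, 22.8]
width: 0.0501
```

Request:
send_rows --motion '[[[0.05,0,0,0,0],[0.05,0,0,0,0],[0.05,0,0,0,0],[0.05,0,0,0,0],[0.05,0,0,0,0],[0.05,0,0,0,0],[0.05,0,0,0,0],[0.05,0,0,0,0],[0.05,0,0,0,0],[0.05,0,0,0,0],[0.05,0,0,0,0],[0.05,0,0,0,0]]]'

```text
time: 18.05
eef_pos: [0.5668, 0.2484, 0.0864]
orientation: [-3.141, 0.0, 1.397]
contact_force: [-5.9, -4.3, 21.7]
width: 0.0501
```

```bash
python3 - <<'E'
from h import *
s=env.state(); f=s['contact_force'];t=s['ft_torque'];y=s['orientation'][2]
print(f,t,s['eef_pos'])
j=np.array([np.cos(y),np.sin(y)]); n=np.array([-j[1],j[0]])
L=.21; # moment about the tip: shift from the wrist
m=t[:2]-np.array([L*f[1],-L*f[0]]); print('offset along jaw m',(-m@n)/f[2]*-1 if 0 else (np.array([-m[1],m[0]])@j)/f[2])
E
```

```text
[-5.87169005 -4.3240083  21.71788427] [-0.50690559  1.39148762  0.04479593] [0.56675808 0.24838597 0.08639495]
offset along jaw m 0.016929330983469455
```

Held at full depth from about 15.4 s to 18.05 s with both fingers loaded. Releasing.

Request:
send_rows --motion '[[[0.05,0,0,0.005,0],[0.05,0,0,0.01,0],[0.05,0,0,0.03,0],[0.05,0,0,0.05,0],[0.05,0,-0.04,0.03,0],[0.05,0,-0.06,0,0],[0.05,0,-0.06,0,0],[0.05,0,0,0,0],[0.05,0,0,0,0],[0.05,0,0,0,0],[0.05,0,0,0,0],[0.05,0,0,0,0]]]'

```text
time: 19.55
eef_pos: [0.5671, 0.0893, 0.2096]
orientation: [-3.141, -0.0, 1.398]
contact_force: [-0.4, 0.1, 0.1]
width: 0.0496
```

```bash
python3 - <<'E'
from h import *
s=env.state(); print(s['time'],s['eef_pos'],s['contact_force'],s['dq'].round(4))
im=capture('scene'); t=capture('top')
v=np.hstack([cv2.resize(im,(400,300)),cv2.resize(t[110:310,85:440],(400,225)) if 0 else cv2.resize(t,(400,300))])
cv2.imwrite('pics/end.png',v[...,::-1])
for n in('guard_face',):
 for r in place_of(n,'scene')[:1]: print(at_z(r['point'],'scene',.161))
E
```

```text
19.55 [0.56709867 0.0893182  0.20957922] [-0.42092985  0.13818015  0.08747425] [ 0.0033 -0.0025  0.0024  0.0001  0.0004 -0.0004  0.0004]
[ 0.50006532 -0.22231267  0.161     ]
```

View pics/end.png

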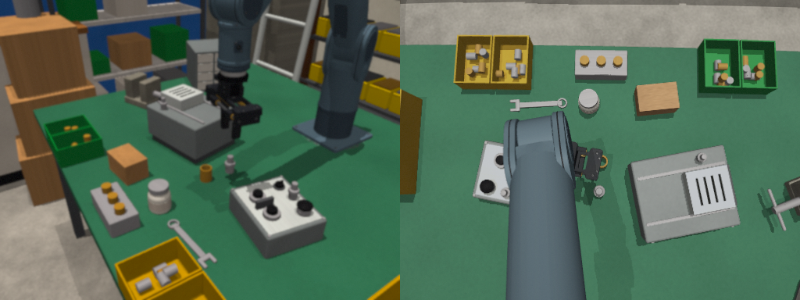

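The hood is shut, the buttons are up, everything is standing and the arm is clear. Handing in.

```bash
python3 -c "
from h import *
print(env.finish_job())"
```

```text
the job is handed in; nothing more can be done
None
```

I pushed the guard hood shut, pressed both start buttons together and held them for over two seconds, then released them and handed the job in at about 19.6 s. The hand-in gives no verdict.

- **Guard:** I pushed the hood with the fingertips, without gripping, until it stopped dead and the force rose to about 20 N. The last picture still shows it over the dies, against the end stop.
- **Buttons:** I pressed one fingertip on each and held them for about 2.5 s against their stops, at about 22 N in total. After release the force read zero and the buttons look up.
- **Other things:** in the last pictures all the loose adapters, tools and boxes are standing where they were. I never went near the stop button, and the arm is clear of everything.

Checks that disagreed or were weak:
- **Depth:** the buttons bottomed with the tool reading 86 mm, where I expected 82 mm. My first press therefore rose to about 46 N, and I backed off. Lifting in small steps showed about 10 N falling to 3 N over 8 mm, which matches the full travel of both buttons, so I pressed again for the timed hold.
- **Balance:** a rough torque estimate put the pressing force 17 mm off centre between the fingers. That is within the 34 mm to each button, so both were loaded, but unevenly.
- **Pictures:** the scene camera placed the hood about 10 mm off from my top-view fit. A few network detections were plainly wrong, such as a "right start button" seen on the wrong side of the table, and I ignored them.

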